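Restock a tea display bay, clamp its row stop and count it

ROBOT

A 6-joint arm with a two-finger parallel gripper is mounted at the origin on the work surface. World frame = base frame: x ahead of the robot, y to its left, z up, the work surface at z = 0. Lengths are in m, angles in rad, forces in N, time in s.
With the tool pointing down it reaches from about 0.25 to 0.775 m from the base axis. Payload 4 kg.
Tool frame: the origin (TCP) lies at the very end of the fingers, on their centre line; the grasp point (between the pads) lies 19 mm behind it; z points along the fingers, y is the line along which they close (so a half turn about z gives the same grasp; the last joint's range is limited). The gripper opens to 94 mm and grips with 3 to 60 N. Pads are 16 mm wide; open, the fingers measure 119 mm over their backs; the gripper's body (75 mm by 177 mm) begins 78 mm behind the grasp point.
Start: joints at [1.11, 0.087, 1.371, -0, 1.684, -0.103], TCP at [0.193, 0.515, 0.206] pointing down, gripper open.
Joint ranges: [-3.1, 3.1], [-0.76, 2.03], [0.27, 2.55], [-1.08, 4.22], [0.17, 2.65], [-2.57, 2.57]. Speed limits (rad/s): [2.79, 2.79, 3.14, 3.14, 3.14, 3.14].

INTERFACE

Orientations are given as a unit quaternion [w, x, y, z].
In Python, from bench import * gives the robot as it stands. The module is installed in compiled form; this text tells all that it offers.
- The arm moves only by the shell command python3 -m creep 'ROWS' [FORCE]. ROWS is JSON, a list that holds one entry, the list of rows, each a list of 5 numbers: the opening, from -1 (shut) to 1 (fully open), then the shift along the world's x, y, z scaled (see below), then the turn about the world's z scaled (see below). In form: [[[grip, dx, dy, dz, spin], ...]]. A call has 1 to 5 rows; each row shifts and turns the commanded pose from where the row before left it; what a row does not reach is not made up. The controller multiplies each number of a shift by 0.25 m and each number of a turn by 6 degrees. A row lasts 1/8 s, in which the tool goes at most 62.5 mm and 10.7 degrees, less where a joint would pass 70% of its speed; a pose out of reach is approached as far as the arm can. A call with a number of a shift or a turn outside -1 to 1 is refused whole. A call with a gripper value outside its range is refused whole. The fingers move at their own pace and stop on an object; FORCE is the grip in N (left out, the last holds). Time passes only in rows, so rows that do not move let the fingers close. It gives the time, the measured TCP pose, the force, the opening and the grip force at its end, in the units of the state.
- get_obs(): the state, without advancing time (a new reading comes with each control period).
- grab_frame(name): name is "side" or "top" or "wrist"; returns (picture, depth): 384x512x3 uint8, red, green, blue; 384x512 float32, m along the optical axis (not along the pixel's ray), 0 where there is no reading.
- calibration(name): a dict with "K" (3x3 intrinsics, pixels), "dist" ([k1, k2, p1, p2, k3] as OpenCV has them; the pictures are not rectified), "origin" and "attitude" of the camera in the world. Camera axes: x right, y down, z forward; pixel columns grow to the right and rows downward; lengths in m; the calibration is good to about 2 mm. A picture is of the moment at which its call begins: read the wrist's pose just before it. calibration takes no time and is no camera call; for the wrist camera it gives the pose at the moment of the call.
- close_job(): hands the job in; it is judged then, once.
The state is a dict: "t": time; "joint_positions": joint angles; "qd": joint speeds; "tau": joint torques, N m; "eef_pos": TCP position; "tool_rot": TCP orientation; "wrist_force": force on the tool from outside, world axes, zero at the start; "moment": the same for the moment, N m; "grip_width": opening from 0.0 (shut) to 1.0 (fully open); "finger_force": force on a finger pad.
Only numpy, scipy, OpenCV 4.12 (cv2) and the standard library are available. Lean on these libraries where they do the work, as an engineer would, in place of code of your own. Each camera call takes 0.05 s, during which the arm holds its last target. There are 200 camera calls.

TASK

Restock the display bay: loosen the row stop's orange clamp knob and slide the stop back, move the grey placeholder canister from the bay into the wooden tray (upright), and stand every white canister in the bay's channel. Then slide the stop up so that the canisters stand in one close row, touching one another, between the end wall and the stop, and turn the clamp knob fully tight; last, swing the counter's red-pegged lever all the way to its stop and let it spring back. Leave the cup, the jar and the scoop alone.

Things in the scene. Friction and masses are not known exactly. Their poses are not given: they have to be found in the camera images.
- bay: Display bay, fixed: a straight channel along its own y. Origin on the table under the channel's centre line, z up. End wall's inner face at y = -160 mm (80 mm high). Channel 74 mm wide (x -37 to +37), floor at z = 6 mm, between a front guide (32 mm high, at -x, the robot's side) and an aluminium rail (x 37 to 81, 50 mm high) that carries the row stop; open at +y.
- stop (a joint): Row stop, position in m along the bay's +y, 0 to 0.235. The channel's free length from end wall to stop face is 65 mm + this value (300 mm at most). About 1 N of rail friction when the clamp is loose; held when tight. It can be pushed or pulled by the clamp knob.
- stop_face (a point): Centre of the face of the stop's steel plate that looks to the row (to the bay's -y), on the channel's centre line, 40 mm above the table; axes parallel to the bay's. The plate is 14 to 74 mm above the table, 6 mm thick; the grey carriage with the knob rides on the rail, bay x 33 to 85, up to 75 mm behind the face (+y), 76 mm high.
- clamp (a joint): Clamp knob on the stop's carriage, rad: 0 = fully loose, 1.4 = fully tight; clockwise seen from above tightens. The stop slides freely below about 0.6 and withstands over 20 N when tight; the knob stays where it is left (about 0.1 N m to turn, 0.2 near tight). Below 0.3 counts as loose, above 1.05 as tight.
- clamp_grip (a point): Middle of the knob's orange bar, on its axis, 106 mm above the table, at bay x = +59 mm and 42 mm behind the stop's face (bay +y). The bar is 62 mm long, 14 mm thick, 92 to 120 mm above the table. This point's x axis runs along the bar: along the bay's x when the joint is 0, turned clockwise from there by the joint's value.
- dummy: Grey placeholder canister with a yellow knob, 200 g, at first in the bay next to the end wall. Origin at the centre of its underside. Body 56 mm in diameter, 90 mm high, weighted base; on the lid a knob 30 mm in diameter from 98 to 126 mm above the underside.
- tray: Square wooden tray, fixed, 120 x 120 mm outside, 30 mm high, walls and floor 5 mm thick. Origin on the table under its centre. Always empty at first.
- counter: Restock counter, a fixed blue box 90 x 80 mm, 42 mm high, with its lever. Origin on the table under the lever's axis; the box reaches from x = -25 to +65 mm and y = -40 to +40 mm in its own frame; the lever's arm sticks out over its -x side.
- lever (a joint): The counter's sprung lever, rad: rests at 0, its stop is at 1.0; grows clockwise seen from above; the spring gives about 0.05 N m at rest and 0.17 N m at the stop and swings it back when let go. The count registers beyond 0.88.
- lever_peg (a point): Upright red peg at the end of the lever's arm, 14 mm in diameter, 52 to 97 mm above the table, 70 mm from the lever's axis; this point is on its axis, 78 mm up. In the counter's frame the peg is at x -61, y -34 mm at joint 0 and swings over the -x side to x -61, y +34 mm at 1.0.
- lever_axis (a point): Point on the lever's vertical turning axis, 78 mm above the table.
- cup: Blue cup, 72 mm across and 75 mm high; a bystander. Origin under its centre.
- jar: Amber glass jar, 68 mm across and 110 mm high; a bystander. Origin under its centre.
- scoop: Steel scoop with a dark wooden handle lying on the table; a bystander.
- can1: White tea canister with a black knob, about 300 g (may be absent). Origin at the centre of its underside. Body 66 mm in diameter, 90 mm high, weighted base; on the lid a knob 30 mm in diameter from 98 to 126 mm above the underside.
- can2: White tea canister with a black knob, about 300 g (may be absent). Origin at the centre of its underside. Body 66 mm in diameter, 90 mm high, weighted base; on the lid a knob 30 mm in diameter from 98 to 126 mm above the underside.
- can3: White tea canister with a black knob, about 300 g (may be absent). Origin at the centre of its underside. Body 66 mm in diameter, 90 mm high, weighted base; on the lid a knob 30 mm in diameter from 98 to 126 mm above the underside.
- can4: White tea canister with a black knob, about 300 g (may be absent). Origin at the centre of its underside. Body 66 mm in diameter, 90 mm high, weighted base; on the lid a knob 30 mm in diameter from 98 to 126 mm above the underside.
There are look-alikes about, which are no part of the job. What is shaped like the can1 but green is not meant.

How it is judged:
On the way, in this order (a step that is already met when the one before it is completed fails the run):
1. the clamp knob has been turned loose (value of joint clamp below 0.3 rad), for 0.1 s.
2. the stop has been slid back so that a row fits (value of joint stop above 0.065 m), for 0.1 s.
3. the placeholder is in the tray and all canisters stand in one close row between end wall and stop (x of can1 in the frame of bay between -0.008 and 0.008 m and y of can1 in the frame of bay between -0.145 and 0.15 m and z of each of can1, can2, can3, can4 in the frame of bay below 0.01 m and angle between each of can1, can2, can3, can4's own z axis and vertical below 0.08 rad and x of can2 in the frame of bay between -0.008 and 0.008 m and y of can2 in the frame of bay between -0.145 and 0.15 m and x of can3 in the frame of bay between -0.008 and 0.008 m and y of can3 in the frame of bay between -0.145 and 0.15 m and x of can4 in the frame of bay between -0.008 and 0.008 m and y of can4 in the frame of bay between -0.145 and 0.15 m and y of any of can1, can2, can3, can4 in the frame of bay below -0.121 m and y of any of can1, can2, can3, can4 in the frame of stop_face above -0.039 m and (distance between can1 and can2 below 0.072 m or distance between can1 and can3 below 0.072 m or distance between can1 and can4 below 0.072 m) and (y of can1 in the frame of bay below -0.121 m or y of can1 in the frame of stop_face above -0.039 m or (distance between can1 and can2 below 0.072 m and distance between can1 and can3 below 0.072 m) or (distance between can1 and can2 below 0.072 m and distance between can1 and can4 below 0.072 m) or (distance between can1 and can3 below 0.072 m and distance between can1 and can4 below 0.072 m)) and (distance between can2 and can1 below 0.072 m or distance between can2 and can3 below 0.072 m or distance between can2 and can4 below 0.072 m) and (y of can2 in the frame of bay below -0.121 m or y of can2 in the frame of stop_face above -0.039 m or (distance between can2 and can1 below 0.072 m and distance between can2 and can3 below 0.072 m) or (distance between can2 and can1 below 0.072 m and distance between can2 and can4 below 0.072 m) or (distance between can2 and can3 below 0.072 m and distance between can2 and can4 below 0.072 m)) and (distance between can3 and can1 below 0.072 m or distance between can3 and can2 below 0.072 m or distance between can3 and can4 below 0.072 m) and (y of can3 in the frame of bay below -0.121 m or y of can3 in the frame of stop_face above -0.039 m or (distance between can3 and can1 below 0.072 m and distance between can3 and can2 below 0.072 m) or (distance between can3 and can1 below 0.072 m and distance between can3 and can4 below 0.072 m) or (distance between can3 and can2 below 0.072 m and distance between can3 and can4 below 0.072 m)) and (distance between can4 and can1 below 0.072 m or distance between can4 and can2 below 0.072 m or distance between can4 and can3 below 0.072 m) and (y of can4 in the frame of bay below -0.121 m or y of can4 in the frame of stop_face above -0.039 m or (distance between can4 and can1 below 0.072 m and distance between can4 and can2 below 0.072 m) or (distance between can4 and can1 below 0.072 m and distance between can4 and can3 below 0.072 m) or (distance between can4 and can2 below 0.072 m and distance between can4 and can3 below 0.072 m)) and x of dummy in the frame of tray between -0.032 and 0.032 m and y of dummy in the frame of tray between -0.032 and 0.032 m and z of dummy in the frame of tray below 0.01 m and angle between dummy's own z axis and vertical below 0.1 rad), for 0.2 s.
4. the clamp knob is tight (value of joint clamp above 1.05 rad), for 0.2 s.
5. the counter's lever has been swung to its stop (value of joint lever above 0.88 rad), for 0.05 s.
At the end, for the whole second after the job is handed in: Every white canister stands upright on the channel floor in one close row (gaps under 6 mm between neighbours, to the end wall and to the stop), the clamp is tight (above 1.05 rad), the placeholder stands upright on the tray's floor, the lever is back at rest (below 0.12 rad) and all is still (all of step 3 and value of joint clamp above 1.05 rad and value of joint lever below 0.12 rad and linear speed of each of dummy, can1, can2, can3, can4 below 0.03 m/s); the robot touches nothing.
It fails at once if the cup is disturbed (moved over 30 mm) (distance of cup from where it was at the start of the episode above 0.03 m).
It fails at once if the jar is disturbed (moved over 30 mm) (distance of jar from where it was at the start of the episode above 0.03 m).
It fails at once if the scoop is disturbed (moved over 30 mm) (distance of scoop from where it was at the start of the episode above 0.03 m).
Of can1, can2, can3, can4 only 2 to 4 are there at a start; the rules pass over those that are not, and their reading is None.
At some moment in a run one of can1, can2, can3, can4 may be knocked a few centimetres aside while the robot is not near it.
It also fails if it takes over 210 s, if anything falls off the work surface, if the arm or the gripper's body presses on something with over 40 N, if the wrist force passes 120 N, or if a joint passes its speed limit or range.

## Working session

There is one attempt and no reset: what is moved stays moved. The work goes in short steps, Python scripts to look and compute and a shell command to move; the robot and the scene stay as the last step left them, time stands still between calls to the robot, and variables do not carry over. Pictures are saved under pics/ and viewed, at most 14 in all, crops included, and the job is handed in when it is done.

```bash
mkdir -p pics; ls; cat > h.py <<'E'
from bench import *
import numpy as np, cv2
from scipy.spatial.transform import Rotation as R
def rotm(a):
    a=np.array(a,float)
    return a if a.shape==(3,3) else R.from_quat(np.r_[a[1:],a[0]]).as_matrix()
def snap(n,f=None):
    c=calibration(n); im,d=grab_frame(n)
    if f: cv2.imwrite('pics/'+f,im[:,:,::-1])
    return im,d,c
def ray(c,uv):
    p=cv2.undistortPoints(np.array(uv,float).reshape(-1,1,2),np.array(c['K'],float),np.array(c['dist'],float))[:,0]
    return np.c_[p,np.ones(len(p))]@rotm(c['attitude']).T
def atz(c,uv,z):
    r=ray(c,uv); o=np.array(c['origin']); return o+r*((z-o[2])/r[:,2])[:,None]
def cloud(d,c):
    v,u=np.mgrid[0:d.shape[0],0:d.shape[1]]
    r=ray(c,np.c_[u.ravel(),v.ravel()]); P=np.array(c['origin'])+r*d.reshape(-1,1)
    P[d.ravel()==0]=np.nan
    return P.reshape(d.shape+(3,))
E
python3 - <<'E'
from h import *
for n in('top','side'):
    im,d,c=snap(n,n+'0.png'); np.savez(n+'0.npz',im=im,d=d); print(n,c)
print(get_obs())
E
```

```text
pics
top {'K': array([[421.82430596,   0.        , 253.67279695],
       [  0.        , 421.82430596, 192.41085735],
       [  0.        ,   0.        ,   1.        ]]), 'dist': array([-0.03406436,  0.        ,  0.        ,  0.        ,  0.        ]), 'origin': array([0.3496202 , 0.01199237, 1.18185359]), 'attitude': array([ 0.06778849, -0.70330069,  0.70492192, -0.06211236])}
side {'K': array([[380.41814152,   0.        , 259.82640641],
       [  0.        , 380.41814152, 188.44448912],
       [  0.        ,   0.        ,   1.        ]]), 'dist': array([-0.11939909,  0.        ,  0.        ,  0.        ,  0.        ]), 'origin': array([0.4357049 , 0.77953172, 0.74931593]), 'attitude': array([ 0.02890156, -0.08965654,  0.90660823, -0.41132459])}
{'t': 0.1, 'joint_positions': array([ 1.10990090e+00,  8.78730225e-02,  1.37206343e+00, -2.39580009e-05,
        1.68361387e+00, -1.03101102e-01]), 'qd': array([-0.00130044,  0.00114809, -0.00476659, -0.00048793,  0.00188644,
       -0.00049258]), 'tau': array([ 2.27814497e-03, -3.41253448e+01, -3.03302228e+01,  7.19114137e-02,
        3.03712464e-02, -1.19185588e-04]), 'eef_pos': array([0.19240967, 0.5147254 , 0.20444578]), 'tool_rot': array([-2.60951259e-04,  1.77945674e-01,  9.84039826e-01, -9.43482800e-04]), 'wrist_force': array([-0.09410492,  0.68877112,  0.70925543]), 'moment': array([-0.01484797, -0.04575353, -0.01454426]), 'finger_force': 0.0, 'grip_width': 1.0023940779574871}
```

View pics/top0.png

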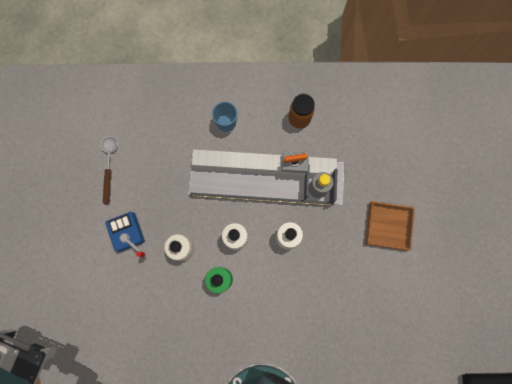

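View pics/side0.png

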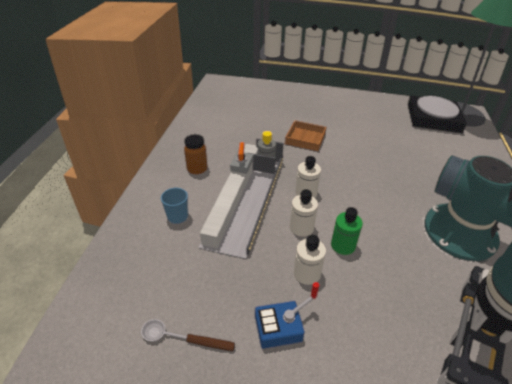

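The top view has three white canisters, with knobs at (176,247), (234,235) and (291,234). The green look-alike is at (217,281), the grey dummy with its yellow knob at (325,181), the clamp bar at (296,158), the tray at (390,227) and the peg at (141,255). Candidates for "canister" are the three white ones and the dummy; I exclude the green one and the jar at (302,110). The side view agrees. Next I measure from both views.

```bash
cat > m.py <<'E'
from h import *
from scipy import ndimage as ni
def blobs(P,mask,mn=12):
    l,n=ni.label(mask); out=[]
    for i in range(1,n+1):
        m=l==i
        if m.sum()<mn: continue
        v,u=np.nonzero(m); p=P[m]
        out.append((int(u.mean()),int(v.mean()),m.sum(),np.nanmedian(p,0).round(4),(u.mean(),v.mean()),m))
    return out
def masks(im,P):
    h=cv2.cvtColor(im,cv2.COLOR_RGB2HSV).astype(int); H,S,V=h[...,0],h[...,1],h[...,2]; z=P[...,2]
    ins=(P[...,0]>.2)&(P[...,0]<.85)&(abs(P[...,1])<.6)
    return dict(black=(V<70)&(z>.1)&(z<.15)&ins, yellow=(H>20)&(H<33)&(S>140)&(V>120)&ins, orange=(H<14)&(S>170)&(V>120)&(z>.085)&ins,
      red=((H<5)|(H>172))&(S>150)&(V>90)&ins&(z>.045), white=(S<60)&(V>140)&(z>.075)&(z<.1)&ins,blue=(H>100)&(H<125)&(S>120)&(z>.03)&(z<.06)&ins,
      wood=(H<18)&(S>90)&(z>.022)&(z<.04)&ins, rail=(z>.042)&(z<.056)&(S<60)&ins)
E
python3 - <<'E'
from m import *
for n in('top','side'):
    f=np.load(n+'0.npz'); c=calibration(n); P=cloud(f['d'],c); 
    for k,mk in masks(f['im'],P).items():
        for b in blobs(P,mk): 
            s=''
            if k in('rail','blue','wood','orange'):
                v,u=np.nonzero(b[5]); q=P[b[5]][:,:2]; q=q[~np.isnan(q[:,0])].astype(np.float32); s=cv2.minAreaRect(q)
            print(n,k,b[0],b[1],b[2],b[3],s)
E
```

```text
top black 302 104 366 [ 0.7897 -0.1125  0.11  ] 
top black 290 233 88 [ 0.4403 -0.0705  0.1255] 
top black 233 234 87 [0.4379 0.0721 0.1261] 
top black 174 246 94 [0.4106 0.217  0.1253] 
top black 216 280 109 [0.3274 0.1131 0.1252] 
top yellow 323 179 109 [ 0.5773 -0.1588  0.131 ] 
top orange 295 157 110 [ 0.6407 -0.0876  0.1191] ((0.6408147215843201, -0.08846516907215118), (0.012601695954799652, 0.056360144168138504), 10.090397834777832)
top orange 138 253 18 [0.3933 0.3152 0.0971] ((0.39322492480278015, 0.3148289620876312), (0.007807642687112093, 0.010381603613495827), 0.7926941514015198)
top red 140 253 28 [0.3927 0.3117 0.096 ] 
top white 289 234 366 [ 0.4406 -0.0719  0.09  ] 
top white 234 235 375 [0.4384 0.0691 0.09  ] 
top white 177 246 389 [0.4102 0.2143 0.09  ] 
top blue 125 233 543 [0.448  0.3633 0.0419] ((0.45503494143486023, 0.3753151595592499), (0.08817483484745026, 0.07873494178056717), 21.222349166870117)
top wood 296 122 42 [ 0.7631 -0.1     0.0316] ((0.7674456834793091, -0.10210001468658447), (0.053294554352760315, 0.013841070234775543), 67.25566101074219)
top wood 3
[... 2849 characters left out ...]
18054, 0.0894278734922409), (0.030270293354988098, 0.065286785364151), 89.81021118164062)
side rail 306 269 103 [0.4146 0.246  0.0494] ((0.4135536849498749, 0.2396443784236908), (0.02277766540646553, 0.06169061362743378), 84.67552185058594)
side rail 268 320 368 [0.4772 0.3852 0.0459] ((0.4775058329105377, 0.38386428356170654), (0.03214924409985542, 0.05443516746163368), 22.051143646240234)
side rail 296 311 13 [0.425  0.3562 0.0538] ((0.4257148504257202, 0.3577764928340912), (0.016876550391316414, 0.0028920175973325968), 51.80070877075195)
side rail 288 318 61 [0.4378 0.3756 0.0479] ((0.4382522702217102, 0.37209343910217285), (0.023210294544696808, 0.018078522756695747), 2.7318694591522217)
```

```bash
python3 -m creep '[[[1,0.12,-0.16,0.02,-0.67],[1,0.12,-0.16,0.02,-0.67],[1,0.12,-0.16,0.02,-0.67],[1,0.12,-0.16,0.02,-0.67],[1,0.12,-0.16,0.02,-0.67]]]' 
python3 -m creep '[[[1,0.12,-0.16,0.02,-0.67],[1,0.12,-0.16,0.02,-0.67],[1,0.12,-0.16,0.02,-0.67],[1,0.12,-0.16,0.02,-0.67],[1,0.12,-0.16,0.02,-0.67]]]' 
python3 -m creep '[[[1,0.1,-0.16,0.02,-0.67],[1,0.1,-0.16,0.02,-0.67],[1,0.1,-0.16,0.02,-0.67],[1,0.1,-0.16,0.02,-0.6],[1,0,0,0,0]]]' 
cat >> m.py <<'E'
def show(f):
    im,d,c=snap('wrist',f); P=cloud(d,c); o=get_obs(); q=R.from_quat(np.r_[o['tool_rot'][1:],o['tool_rot'][0]]).as_matrix()
    print('tcp',o['eef_pos'].round(4),'yaw',np.degrees(np.arctan2(q[1,1],q[0,1])).round(1),'t',o['t'])
    return im,d,c,P
def rep(P,mk,keys):
    for k in keys:
        for b in blobs(P,mk[k],40):
            q=P[b[5]][:,:2]; q=q[~np.isnan(q[:,0])].astype(np.float32); r=cv2.minAreaRect(q)
            print(k,b[0],b[1],b[2],b[3],np.round(r[0],4),np.round(r[1],4),round(r[2],1))
E
python3 - <<'E'
from m import *
im,d,c,P=show('w1.png'); mk=masks(im,P); np.savez('w1.npz',im=im,d=d,P=P)
rep(P,mk,['orange','yellow','black','white','rail'])
E
```

```text
t: 0.72
eef_pos: [0.3432, 0.3137, 0.2302]
tool_rot: [-0.0, 0.348, 0.938, -0.0]
wrist_force: [0.8, 0.3, -0.1]
grip_width: 1.0
finger_force: 0.0
t: 1.35
eef_pos: [0.4932, 0.1137, 0.2552]
tool_rot: [-0.0, 0.506, 0.862, -0.0]
wrist_force: [0.5, 1.8, -0.2]
grip_width: 1.001
finger_force: 0.0
t: 1.98
eef_pos: [0.5934, -0.0476, 0.2738]
tool_rot: [-0.001, 0.62, 0.785, -0.001]
wrist_force: [-0.0, 1.4, -0.4]
grip_width: 1.005
finger_force: 0.0
tcp [ 0.5927 -0.0458  0.2742] yaw 13.5 t 2.025
orange 283 217 431 [ 0.6424 -0.0883  0.1198] [ 0.6433 -0.0898] [0.013  0.0591] 8.2
yellow 223 262 356 [ 0.5817 -0.1604  0.1319] [ 0.5825 -0.2039] [0.0281 0.1119] 1.4
black 143 45 708 [0.4466 0.0684 0.1254] [0.4438 0.0691] [0.0271 0.0273] 53.5
black 384 253 1253 [ 0.7931 -0.1097  0.1104] [ 0.7963 -0.1109] [0.0477 0.0592] 52.6
white 154 46 1294 [0.4506 0.0728 0.0903] [0.4402 0.0737] [0.0555 0.0601] 84.2
white 141 164 1077 [ 0.4549 -0.0684  0.0903] [ 0.4447 -0.0743] [0.0622 0.0648] 35.5
rail 318 89 6315 [0.6544 0.0764 0.0504] [0.6544 0.0653] [0.2497 0.0454] 85.9
rail 182 64 113 [0.473  0.0632 0.0489] [0.4669 0.0633] [0.0551 0.017 ] 75.9
rail 163 151 132 [ 0.4683 -0.0536  0.0492] [ 0.4605 -0.059 ] [0.0204 0.0612] 42.2
rail 234 211 158 [ 0.5811 -0.1223  0.0492] [ 0.5822 -0.1223] [0.0017 0.0683] 86.0
rail 261 250 1033 [ 0.6372 -0.175   0.0507] [ 0.6359 -0.1743] [0.0712 0.0464] 86.0
rail 200 247 52 [ 0.5432 -0.1932  0.0486] [ 0.5437 -0.1929] [0.0182 0.003 ] 0.3
```

View pics/w1.png

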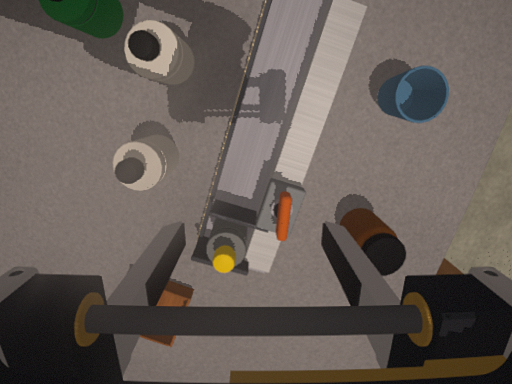

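The wrist view shows the orange bar at (283,217), the yellow-knobbed dummy at (223,262) beside the end wall, white canisters at (150,45) and (141,165), and the green one at the top left, which I exclude. Next: the bay frame, then the clamp.

```bash
python3 -m creep '[[[1,0.1,-0.085,-0.1,-0.67],[1,0.1,-0.085,-0.15,0],[1,0,0,-0.15,0],[1,0,0,0,0]]]' 
python3 - <<'E'
from m import *
f=np.load('w1.npz'); P=f['P']; th=np.radians(-4.0)
# prelim bay frame: rail axis point
ex=np.array([np.cos(th),np.sin(th)]); ey=np.array([-ex[1],ex[0]])
o=np.array([0.6541,0.066])-.059*ex
X=(P[...,:2]-o)@ex; Y=(P[...,:2]-o)@ey; Z=P[...,2]
print('o',o,ex,ey)
def st(n,m): print(n,m.sum(),'X',np.nanpercentile(X[m],[2,50,98]).round(4),'Y',np.nanpercentile(Y[m],[2,50,98]).round(4))
st('wall',(Z>.077)&(Z<.083)&(abs(X)<.05)&(Y<-.2)&(Y>-.3))
st('plate',(Z>.071)&(Z<.0755)&(abs(X)<.03)&(Y<-.1)&(Y>-.25))
st('rail',(Z>.047)&(Z<.053)&(X<.1)&(X>.03))
st('guide',(Z>.029)&(Z<.035)&(X<-.03)&(X>-.06)&(Y<.1))
st('floor',(Z>.003)&(Z<.009)&(X>-.035)&(X<.035)&(Y<.2))
st('carr',(Z>.073)&(Z<.079)&(X>.02)&(X<.1)&(Y<-.0)&(Y>-.25))
print(get_obs()['eef_pos'])
E
```

```text
t: 2.52
eef_pos: [0.6399, -0.0854, 0.1708]
tool_rot: [-0.004, 0.645, 0.764, -0.002]
wrist_force: [0.2, 0.3, -0.1]
grip_width: 0.999
finger_force: 0.0
o [0.59524372 0.07011563] [ 0.99756405 -0.06975647] [0.06975647 0.99756405]
wall 202 X [-0.0408 -0.0113  0.0438] Y [-0.2722 -0.2677 -0.2061]
plate 239 X [-0.0286 -0.0016  0.0285] Y [-0.2189 -0.1963 -0.1926]
rail 7239 X [0.038  0.0591 0.0804] Y [-0.2646 -0.0095  0.1174]
guide 1197 X [-0.0492 -0.0396 -0.0343] Y [-0.4923 -0.076   0.0915]
floor 10094 X [-0.0337  0.      0.0337] Y [-0.1938 -0.0217  0.1156]
carr 1190 X [0.0252 0.0494 0.0834] Y [-0.1985 -0.1567 -0.1248]
[ 0.63986587 -0.08538377  0.17077931]
```

```bash
python3 -m creep '[[[0,0.008,-0.014,-0.1,0],[0,0,0,-0.12,0],[0,0,0,-0.1,0],[-1,0,0,0,0],[-1,0,0,0,0]]]' 40
python3 -m creep '[[[-1,0,0,0,0],[-1,0,0,0,0],[-1,0,0,0,1],[-1,0,0,0,1],[-1,0,0,0,1]]]'
```

```text
t: 3.15
eef_pos: [0.6458, -0.0904, 0.0985]
tool_rot: [0.002, 0.645, 0.764, 0.001]
wrist_force: [0.5, 0.2, 0.2]
grip_width: 0.505
finger_force: 0.0
t: 3.78
eef_pos: [0.6439, -0.0914, 0.0963]
tool_rot: [-0.0, 0.517, 0.856, -0.001]
wrist_force: [-1.9, -0.7, 0.9]
grip_width: 0.145
finger_force: 39.3
```

```bash
python3 -m creep '[[[-1,0,0,0,1],[-1,0,0,0,1],[-1,0,0,0,1],[-1,0,0,0,1],[-1,0,0,0,1]]]'
python3 -m creep '[[[-1,0,0,0,1],[-1,0,0,0,1],[-1,0,0,0,1],[-1,0,0,0,1],[-1,0,0,0,0]]]'
python3 -c "
from h import *
o=get_obs();print(o['moment'],o['wrist_force'],o['joint_positions'])"
```

```text
t: 4.4
eef_pos: [0.6446, -0.0908, 0.0962]
tool_rot: [0.0, 0.277, 0.961, 0.0]
wrist_force: [-1.3, 0.9, 1.4]
grip_width: 0.148
finger_force: 39.2
t: 5.03
eef_pos: [0.645, -0.0906, 0.0963]
tool_rot: [0.001, 0.074, 0.997, 0.0]
wrist_force: [-0.3, 0.3, 2.2]
grip_width: 0.147
finger_force: 39.6
[ 0.1664793   0.03122426 -0.05645151] [-0.33156062  0.28629924  2.1789018 ] [-2.26903732e-01  3.51869232e-01  1.27227025e+00  6.94579552e-04
  1.51639387e+00 -1.65023732e+00]
```

```bash
python3 -m creep '[[[-1,0.004,0.06,0,0],[-1,0.008,0.11,0,0],[-1,0.008,0.11,0,0],[-1,0.008,0.11,0,0],[-1,0.008,0.11,0,0]]]'
python3 -m creep '[[[-1,0.008,0.11,0,0],[-1,0.008,0.11,0,0],[-1,0.008,0.11,0,0],[-1,0.004,0.06,0,0],[-1,0,0,0,0]]]'
```

```text
t: 5.65
eef_pos: [0.6538, 0.0352, 0.0962]
tool_rot: [0.001, 0.074, 0.997, -0.0]
wrist_force: [-0.4, -1.4, 1.5]
grip_width: 0.141
finger_force: 39.7
t: 6.28
eef_pos: [0.6608, 0.1336, 0.0961]
tool_rot: [0.0, 0.072, 0.997, 0.001]
wrist_force: [-1.7, 1.8, 3.2]
grip_width: 0.149
finger_force: 39.6
```

```bash
python3 -m creep '[[[0,0,0,0,0],[0,0,0,0,0],[0,0,0,0.2,0],[0,0,0,0.2,-1],[0,0,0,0.22,-1]]]'
python3 -m creep '[[[0,-0.033,-0.11,0,-1],[0,-0.033,-0.11,0,-1],[0,-0.033,-0.11,0,-1],[0,-0.033,-0.11,0,-1],[0,-0.033,-0.11,0,-1]]]'
python3 -m creep '[[[0,-0.033,-0.11,0,-1],[0,-0.033,-0.11,0,-1],[0,-0.033,-0.11,0,-1],[0,-0.033,-0.11,0,-1],[0,-0.033,-0.11,0,-1]]]'
python3 -m creep '[[[0,0,0,0,-1],[0,0,0,0,-1],[0,0,0,0,-0.3],[0,0,0,0,0]]]'
python3 - <<'E'
from m import *
im,d,c,P=show('w2.png'); mk=masks(im,P); np.savez('w2.npz',im=im,d=d,P=P)
rep(P,mk,['orange','yellow','black'])
y=mk['yellow']; m=y&(P[...,2]>.115); v,u=np.nonzero(m); print(np.nanmedian(P[m],0),[ (np.nanpercentile(P[m][:,i],3)+np.nanpercentile(P[m][:,i],97))/2 for i in (0,1)])
ob=np.array([.5879,-.0346]);th=np.radians(-4);ex=np.array([np.cos(th),np.sin(th)]);ey=np.array([-ex[1],ex[0]])
X=(P[...,:2]-ob)@ex; Y=(P[...,:2]-ob)@ey; Z=P[...,2]
def st(n,m): print(n,m.sum(),'X',np.nanpercentile(X[m],[2,50,98]).round(4),'Y',np.nanpercentile(Y[m],[2,50,98]).round(4))
st('dummy',y&(Z>.12)&(Y>-.2))
st('wall',(Z>.076)&(Z<.084)&(abs(X)<.05)&(Y<-.15)&(Y>-.2))
st('rail',(Z>.047)&(Z<.053)&(X<.1)&(X>.03)); st('floor',(Z>.003)&(Z<.009)&(X>-.04)&(X<.04)&(abs(Y)<.2))
E
```

```text
t: 6.9
eef_pos: [0.6601, 0.1306, 0.2507]
tool_rot: [-0.001, 0.179, 0.984, -0.0]
wrist_force: [1.1, 0.1, 0.2]
grip_width: 0.497
finger_force: 0.0
t: 7.52
eef_pos: [0.6187, -0.0076, 0.2498]
tool_rot: [-0.001, 0.428, 0.904, -0.0]
wrist_force: [-0.1, 0.2, 0.5]
grip_width: 0.499
finger_force: 0.0
t: 8.15
eef_pos: [0.5772, -0.1449, 0.2499]
tool_rot: [-0.0, 0.647, 0.762, -0.0]
wrist_force: [0.1, -0.2, 0.4]
grip_width: 0.505
finger_force: 0.0
t: 8.65
eef_pos: [0.5779, -0.1436, 0.2502]
tool_rot: [-0.0, 0.732, 0.681, -0.0]
wrist_force: [0.3, 0.3, 0.3]
grip_width: 0.498
finger_force: 0.0
tcp [ 0.578  -0.1435  0.2503] yaw -4.1 t 8.7
yellow 257 199 578 [ 0.5816 -0.1593  0.1317] [ 0.5781 -0.1654] [0.039  0.0277] 46.6
black 105 0 46 [0.4438 0.0547 0.1096] [0.4427 0.0552] [0.0161 0.0031] 0.4
black 125 129 684 [ 0.4484 -0.0735  0.1255] [ 0.4455 -0.0739] [0.0272 0.0276] 67.8
black 437 143 2185 [ 0.7903 -0.1141  0.1104] [ 0.7932 -0.1154] [0.0579 0.0592] 62.9
[ 0.58161536 -0.15943808  0.13172338] [np.float64(0.5815236602783704), np.float64(-0.16109299082772818)]
dummy 539 X [-0.0099  0.0023  0.0155] Y [-0.1396 -0.1254 -0.1139]
wall 380 X [-0.0402  0.0017  0.0423] Y [-0.1675 -0.1642 -0.1608]
rail 7281 X [0.0379 0.0591 0.0804] Y [-0.1617 -0.0188  0.0921]
floor 8955 X [-0.0357 -0.0004  0.0361] Y [-0.1271  0.0077  0.1065]
```

```bash
python3 -m creep '[[[0,0.014,-0.068,-0.15,0],[0,0,0,-0.17,0],[0,0,0,-0.17,0],[0,0,0,-0.1,0],[-1,0,0,0,0]]]' 30
python3 -m creep '[[[-1,0,0,0,0],[-1,0,0,0,0],[-1,0,0,0.1,0],[-1,0,0,0.2,0],[-1,0,0,0.2,0]]]'
python3 - <<'E'
from m import *
im,d,c,P=show('w3.png'); mk=masks(im,P); rep(P,mk,['yellow'])
E
```

```text
t: 9.32
eef_pos: [0.5799, -0.1596, 0.1001]
tool_rot: [-0.003, 0.732, 0.681, -0.001]
wrist_force: [-0.1, -0.1, -0.4]
grip_width: 0.425
finger_force: 0.0
t: 9.95
eef_pos: [0.5815, -0.1602, 0.2297]
tool_rot: [0.0, 0.732, 0.681, 0.0]
wrist_force: [1.5, -0.8, -1.8]
grip_width: 0.316
finger_force: 30.0
tcp [ 0.5843 -0.1613  0.2391] yaw -4.2 t 10.0
yellow 253 246 2020 [ 0.5821 -0.1571  0.257 ] [ 0.5755 -0.2436] [0.1936 0.0295] 86.1
```

```bash
python3 -m creep '[[[-1,-0.09,-0.155,0,0],[-1,-0.09,-0.155,0,0],[-1,-0.09,-0.155,0,0],[-1,-0.09,-0.155,0,0],[-1,-0.082,-0.158,0,0]]]'
python3 -m creep '[[[-1,0,0,0,0],[-1,0,0,0,0]]]'
python3 - <<'E'
from m import *
im,d,c,P=show('w4.png'); h=cv2.cvtColor(im,cv2.COLOR_RGB2HSV); Z=P[...,2]
m=(h[...,0]<18)&(h[...,1]>90)&(Z>.02)&(Z<.036)&(P[...,1]<-.25)&(P[...,1]>-.46)&(P[...,0]<.58)
print(m.sum(),cv2.minAreaRect(P[m][:,:2].astype(np.float32)))
E
```

```text
t: 10.62
eef_pos: [0.4704, -0.356, 0.2285]
tool_rot: [0.001, 0.732, 0.681, 0.0]
wrist_force: [0.3, -0.2, -2.7]
grip_width: 0.311
finger_force: 30.0
t: 10.88
eef_pos: [0.4712, -0.3546, 0.2281]
tool_rot: [0.0, 0.732, 0.681, 0.0]
wrist_force: [-0.2, 0.7, -3.0]
grip_width: 0.315
finger_force: 30.0
tcp [ 0.4716 -0.3542  0.2282] yaw -4.1 t 10.925
1183 ((0.4735569655895233, -0.35719820857048035), (0.11947336047887802, 0.11902833729982376), 81.0276107788086)
```

```bash
python3 -m creep '[[[-1,0.004,-0.01,-0.15,0],[-1,0,0,-0.15,0],[-1,0,0,-0.12,0],[-1,0,0,-0.06,0],[-1,0,0,-0.02,0]]]'
python3 -m creep '[[[-1,0,0,0,0],[-1,0,0,0,0]]]'
```

```text
t: 11.55
eef_pos: [0.4722, -0.3562, 0.1035]
tool_rot: [-0.001, 0.732, 0.681, 0.0]
wrist_force: [-3.9, 3.8, 8.4]
grip_width: 0.316
finger_force: 30.0
t: 11.8
eef_pos: [0.4729, -0.358, 0.1044]
tool_rot: [0.002, 0.732, 0.681, 0.0]
wrist_force: [0.5, -0.4, -2.3]
grip_width: 0.317
finger_force: 30.0
```

```bash
python3 -m creep '[[[-1,0,0,-0.008,0],[-1,0,0,-0.008,0],[-1,0,0,0,0]]]'
```

```text
t: 12.18
eef_pos: [0.4729, -0.3583, 0.1033]
tool_rot: [0.002, 0.732, 0.681, 0.0]
wrist_force: [-2.7, 1.3, 10.7]
grip_width: 0.313
finger_force: 30.0
```

```bash
python3 -m creep '[[[0,0,0,0,0],[0,0,0,0,0],[0,0,0,0.1,0],[0,0,0,0.25,0],[0,0,0,0.25,0]]]'
python3 - <<'E'
from m import *
im,d,c,P=show('w5.png'); rep(P,masks(im,P),['yellow'])
f=P[P[...,2]>.118]; f=f[(f[:,2]<.14)&(f[:,1]<-.3)]; print(len(f),np.nanmean(f,0),f.min(0),f.max(0))
E
python3 -m creep '[[[0,-0.03,0.22,0,0],[0,-0.03,0.22,0,0],[0,-0.03,0.22,0,0],[0,-0.03,0.22,0,0],[0,-0.01,0.2,0,0]]]'
python3 -m creep '[[[0,0,0,0,0],[0,0,0,0,0]]]'
python3 - <<'E'
from m import *
im,d,c,P=show('w6.png'); rep(P,masks(im,P),['black','white'])
im,d,c=snap('top','t1.png');P=cloud(d,c); rep(P,masks(im,P),['black','white','yellow'])
E
```

```text
t: 12.8
eef_pos: [0.4718, -0.3571, 0.2495]
tool_rot: [-0.001, 0.732, 0.681, -0.0]
wrist_force: [0.2, -0.2, 0.8]
grip_width: 0.5
finger_force: 0.0
tcp [ 0.4743 -0.3594  0.2611] yaw -4.2 t 12.85
yellow 254 186 575 [ 0.4735 -0.3579  0.1307] [ 0.4726 -0.3597] [0.028  0.0292] 87.7
573 [ 0.47367403 -0.35839938  0.12998391] [ 0.45942549 -0.3738347   0.11802157] [ 0.48836315 -0.34587601  0.13342046]
t: 13.48
eef_pos: [0.4391, -0.0856, 0.2487]
tool_rot: [0.0, 0.732, 0.681, 0.0]
wrist_force: [0.5, 0.5, -0.7]
grip_width: 0.499
finger_force: 0.0
t: 13.72
eef_pos: [0.4397, -0.0878, 0.2488]
tool_rot: [0.0, 0.732, 0.681, -0.0]
wrist_force: [0.2, -0.2, 0.4]
grip_width: 0.5
finger_force: 0.0
tcp [ 0.4398 -0.0882  0.2487] yaw -4.2 t 13.775
black 128 5 389 [0.333  0.0996 0.1205] [0.331  0.1014] [0.0272 0.0111] 7.1
black 248 33 293 [0.4488 0.0618 0.1248] [0.4456 0.0647] [0.0272 0.0177] 49.9
black 256 170 477 [ 0.4451 -0.0729  0.1259] [ 0.4436 -0.073 ] [0.0264 0.0261] 88.4
white 245 37 2089 [0.4444 0.0638 0.0903] [0.4426 0.0691] [0.0634 0.0645] 16.6
white 255 174 878 [ 0.4455 -0.0847  0.0904] [ 0.4435 -0.0838] [0.0457 0.0642] 85.9
black 302 104 361 [ 0.7895 -0.1124  0.1097] [ 0.7911 -0.1133] [0.0569 0.0561] 64.6
black 233 234 83 [0.4383 0.072  0.126 ] [0.4393 0.0711] [0.0229 0.0226] 88.7
black 174 246 89 [0.4106 0.2169 0.1255] [0.4104 0.2176] [0.0237 0.0242] 77.8
black 216 280 106 [0.3274 0.1129 0.1253] [0.3274 0.1125] [0.0274 0.0243] 90.0
white 202 154 82 [0.6599 0.1584 0.0767] [0.6596 0.1576] [0.0182 0.0495] 83.7
white 220 153 84 [0.664  0.1117 0.077 ] [0.6645 0.1117] [0.0335 0.0268] 0.7
white 396 215 48 [ 0.4898 -0.3488  0.0946] [ 0.4893 -0.349 ] [0.0142 0.04  ] 30.7
white 234 235 387 [0.4382 0.0715 0.0902] [0.44   0.0718] [0.0624 0.065 ] 89.4
white 177 247 396 [0.4089 0.2146 0.09  ] [0.4103 0.2204] [0.0618 0.0661] 0.4
yellow 403 221 124 [ 0.4711 -0.3556  0.1291] [ 0.4763 -0.3796] [0.0266 0.0737] 12.2
```

View pics/w5.png

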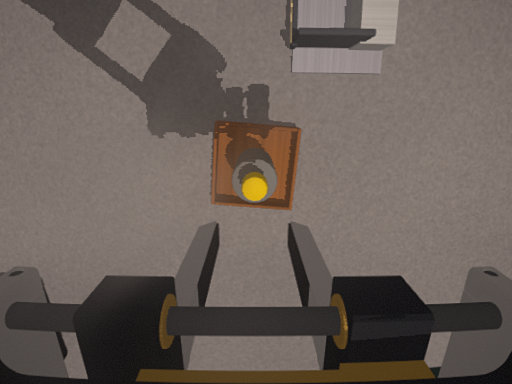

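View pics/t1.png

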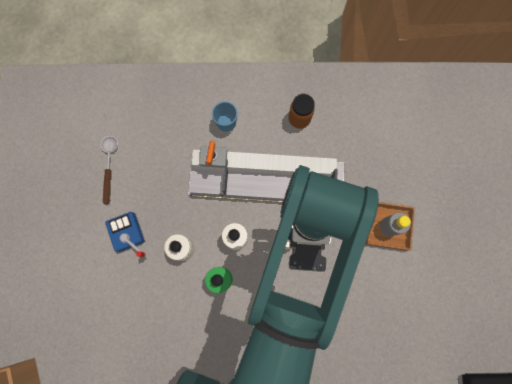

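The dummy stands upright, centred in the tray at (255,187). In the top view the stop is back (plate at x≈226) and the knob is turned loose (212,152). Next, can A.

```bash
python3 -m creep '[[[0,0.014,0.062,-0.15,0],[0,0,0,-0.18,0],[0,0,0,-0.18,0],[0,0,0,-0.1,0],[-1,0,0,0,0]]]' 35
python3 -m creep '[[[-1,0,0,0,0],[-1,0,0,0,0],[-1,0,0,0.1,0],[-1,0,0,0.2,0],[-1,0,0,0.25,0]]]'
python3 -m creep '[[[-1,0,0,0,0],[-1,0,0,0,0]]]'
```

```text
t: 14.45
eef_pos: [0.4416, -0.0726, 0.0942]
tool_rot: [-0.002, 0.733, 0.68, -0.001]
wrist_force: [0.3, -0.7, 0.2]
grip_width: 0.43
finger_force: 0.0
t: 15.08
eef_pos: [0.4421, -0.0716, 0.2343]
tool_rot: [-0.001, 0.732, 0.681, -0.001]
wrist_force: [0.1, -0.4, -3.5]
grip_width: 0.317
finger_force: 35.0
t: 15.32
eef_pos: [0.4426, -0.0717, 0.2332]
tool_rot: [-0.001, 0.732, 0.681, -0.0]
wrist_force: [-0.8, 0.2, -4.3]
grip_width: 0.314
finger_force: 35.0
```

```bash
python3 -m creep '[[[-1,0.137,-0.087,0,0],[-1,0.137,-0.087,0,0],[-1,0.137,-0.087,0,0],[-1,0.136,-0.085,0,0],[-1,0,0,0,0]]]'
python3 -m creep '[[[-1,0,0,-0.1,0],[-1,0,0,-0.1,0],[-1,0,0,-0.1,0],[-1,0,0,-0.05,0],[-1,0,0,0,0]]]'
python3 - <<'E'
from m import *
im,d,c,P=show('w7.png'); print(get_obs()['wrist_force'])
E
```

```text
t: 15.95
eef_pos: [0.5798, -0.1592, 0.2282]
tool_rot: [-0.004, 0.733, 0.68, -0.002]
wrist_force: [-0.3, 0.3, -2.5]
grip_width: 0.313
finger_force: 35.0
t: 16.58
eef_pos: [0.5783, -0.1575, 0.1444]
tool_rot: [-0.002, 0.732, 0.681, -0.001]
wrist_force: [0.4, 0.2, -4.0]
grip_width: 0.31
finger_force: 35.0
tcp [ 0.5793 -0.158   0.1461] yaw -4.2 t 16.625
[ 0.34066439  0.46610552 -3.80813004]
```

View pics/w7.png

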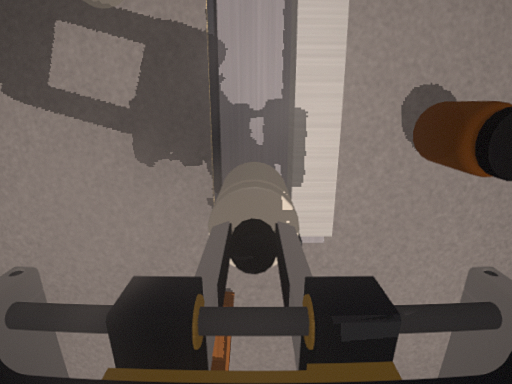

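The can sits centred over the channel: can and channel are both at column ≈254. Lowering.

```bash
python3 -m creep '[[[-1,0,0,-0.06,0],[-1,0,0,-0.06,0],[-1,0,0,-0.04,0],[-1,0,0,-0.015,0],[-1,0,0,0,0]]]'
python3 -m creep '[[[-1,0,0,0,0]]]'
```

```text
t: 17.25
eef_pos: [0.5797, -0.1582, 0.1033]
tool_rot: [-0.0, 0.732, 0.681, -0.0]
wrist_force: [-1.5, 0.9, 0.7]
grip_width: 0.31
finger_force: 35.0
t: 17.38
eef_pos: [0.5797, -0.1583, 0.1033]
tool_rot: [-0.0, 0.732, 0.681, -0.0]
wrist_force: [-2.4, 1.4, 1.2]
grip_width: 0.306
finger_force: 35.0
```

```bash
python3 -m creep '[[[0,0,0,0,0],[0,0,0,0,0],[0,0,0,0.1,0],[0,0,0,0.25,0],[0,0,0,0.23,0]]]'
python3 -m creep '[[[0,-0.11,0.17,0,0],[0,-0.11,0.17,0,0],[0,-0.11,0.17,0,0],[0,-0.11,0.17,0,0],[0,-0.11,0.17,0,0]]]'
python3 -m creep '[[[0,0,0,0,0],[0,0,0,0,0]]]'
python3 - <<'E'
from m import *
im,d,c,P=show('w8.png'); rep(P,masks(im,P),['black','white'])
im,d,c=snap('top','t2.png');P=cloud(d,c); rep(P,masks(im,P),['black','white'])
E
```

```text
t: 18.0
eef_pos: [0.58, -0.1584, 0.2494]
tool_rot: [0.0, 0.732, 0.681, 0.0]
wrist_force: [0.3, 0.5, -0.3]
grip_width: 0.502
finger_force: 0.0
t: 18.62
eef_pos: [0.4418, 0.0554, 0.2481]
tool_rot: [0.001, 0.733, 0.681, 0.001]
wrist_force: [0.1, 0.0, 0.1]
grip_width: 0.499
finger_force: 0.0
t: 18.88
eef_pos: [0.443, 0.0538, 0.2481]
tool_rot: [0.001, 0.732, 0.681, 0.0]
wrist_force: [0.2, -0.4, -0.7]
grip_width: 0.504
finger_force: 0.0
tcp [0.4431 0.0534 0.2478] yaw -4.2 t 18.925
black 206 23 589 [0.4106 0.2177 0.1259] [0.4119 0.2168] [0.0276 0.0247] 48.0
black 144 139 701 [0.333  0.1119 0.1254] [0.3301 0.1114] [0.0278 0.0278] 75.9
black 254 171 266 [0.4475 0.068  0.1259] [0.4463 0.0675] [0.0271 0.0159] 52.0
black 506 269 151 [ 0.7782 -0.0943  0.1085] [ 0.7777 -0.0953] [0.0219 0.0165] 79.4
white 221 31 1659 [0.4249 0.2149 0.0903] [0.4181 0.2193] [0.0533 0.0651] 23.2
white 426 107 41 [0.6545 0.1206 0.0824] [0.6548 0.122 ] [0.0049 0.0226] 67.4
white 251 172 910 [0.4455 0.0592 0.0905] [0.4417 0.0594] [0.0437 0.0652] 85.9
black 302 104 359 [ 0.7895 -0.1125  0.1098] [ 0.7901 -0.1129] [0.0571 0.0572] 68.8
black 322 180 88 [ 0.576 -0.156  0.131] [ 0.5758 -0.1565] [0.0234 0.0261] 3.3
black 175 246 92 [0.4106 0.2167 0.1252] [0.4103 0.2175] [0.0241 0.0231] 63.7
black 216 279 116 [0.3275 0.1131 0.125 ] [0.3277 0.1128] [0.0278 0.0276] 17.7
white 204 150 41 [0.6726 0.1555 0.077 ] [0.6694 0.1555] [0.0312 0.0166] 2.0
white 219 155 123 [0.6554 0.1145 0.0768] [0.656  0.1136] [0.0328 0.0478] 78.9
white 320 183 355 [ 0.5732 -0.1548  0.0956] [ 0.578  -0.1573] [0.0656 0.0637] 62.8
white 396 215 46 [ 0.4909 -0.3504  0.095 ] [ 0.4883 -0.3493] [0.012  0.0415] 30.3
white 172 246 217 [0.4102 0.2325 0.0899] [0.4114 0.2318] [0.0597 0.0428] 1.7
```

```bash
python3 -m creep '[[[0,-0.005,0.068,-0.15,0],[0,0,0,-0.18,0],[0,0,0,-0.18,0],[0,0,0,-0.096,0],[-1,0,0,0,0]]]' 35
python3 -m creep '[[[-1,0,0,0,0],[-1,0,0,0,0],[-1,0,0,0.1,0],[-1,0,0,0.2,0],[-1,0,0,0.25,0]]]'
python3 -m creep '[[[-1,0,0,0,0],[-1,0,0,0,0]]]'
```

```text
t: 19.6
eef_pos: [0.4403, 0.0701, 0.0941]
tool_rot: [-0.001, 0.733, 0.68, -0.002]
wrist_force: [-0.2, 0.2, 0.1]
grip_width: 0.429
finger_force: 0.0
t: 20.23
eef_pos: [0.44, 0.0711, 0.2339]
tool_rot: [-0.001, 0.732, 0.681, -0.001]
wrist_force: [1.7, 0.0, -3.0]
grip_width: 0.314
finger_force: 35.0
t: 20.48
eef_pos: [0.4406, 0.0712, 0.2329]
tool_rot: [-0.0, 0.732, 0.681, -0.001]
wrist_force: [0.2, -0.1, -4.6]
grip_width: 0.312
finger_force: 35.0
```

```bash
python3 -m creep '[[[-1,0.115,-0.126,0,0],[-1,0.115,-0.126,0,0],[-1,0.115,-0.126,0,0],[-1,0.115,-0.126,0,0],[-1,0.115,-0.126,0,0]]]'
python3 -m creep '[[[-1,0,0,0,0],[-1,0,0,-0.12,0],[-1,0,0,-0.12,0],[-1,0,0,-0.1,0],[-1,0,0,0,0]]]'
python3 - <<'E'
from m import *
im,d,c,P=show('w9.png'); ob=np.array([.5879,-.0346]);th=np.radians(-4);ex=np.array([np.cos(th),np.sin(th)]);ey=np.array([-ex[1],ex[0]])
X=(P[...,:2]-ob)@ex; Y=(P[...,:2]-ob)@ey
p=get_obs()['eef_pos'];print((p[:2]-ob)@ex,(p[:2]-ob)@ey)
E
```

```text
t: 21.1
eef_pos: [0.5843, -0.0871, 0.2298]
tool_rot: [-0.003, 0.732, 0.681, -0.002]
wrist_force: [0.7, 1.0, -3.8]
grip_width: 0.312
finger_force: 35.0
t: 21.72
eef_pos: [0.5813, -0.0848, 0.1436]
tool_rot: [-0.005, 0.732, 0.681, -0.003]
wrist_force: [-0.7, 0.1, -3.4]
grip_width: 0.312
finger_force: 35.0
tcp [ 0.5829 -0.0853  0.1462] yaw -4.1 t 21.775
-0.0014667854035950829 -0.050917847128669126
```

```bash
python3 -m creep '[[[-1,0.004,0,-0.06,0],[-1,0,0,-0.06,0],[-1,0,0,-0.04,0],[-1,0,0,-0.015,0],[-1,0,0,0,0]]]'
python3 -m creep '[[[-1,0,0,0,0]]]'
```

```text
t: 22.4
eef_pos: [0.5859, -0.0864, 0.1049]
tool_rot: [0.0, 0.732, 0.681, 0.0]
wrist_force: [0.1, 0.6, -3.4]
grip_width: 0.314
finger_force: 35.0
t: 22.52
eef_pos: [0.5863, -0.0864, 0.1056]
tool_rot: [0.001, 0.732, 0.681, 0.0]
wrist_force: [-0.5, -0.4, -3.6]
grip_width: 0.31
finger_force: 35.0
```

```bash
python3 -m creep '[[[-1,-0.004,0,-0.008,0],[-1,0,0,-0.006,0],[-1,0,0,0,0]]]'
python3 -m creep '[[[0,0,0,0,0],[0,0,0,0,0],[0,0,0,0.1,0],[0,0,0,0.25,0],[0,0,0,0.23,0]]]'
python3 -m creep '[[[0,-0.14,0.2,0,0],[0,-0.14,0.2,0,0],[0,-0.14,0.2,0,0],[0,-0.14,0.2,0,0],[0,-0.14,0.2,0,0]]]'
python3 -m creep '[[[0,0,0.16,0,0],[0,0,0,0,0],[0,0,0,0,0]]]'
python3 - <<'E'
from m import *
im,d,c,P=show('w10.png'); rep(P,masks(im,P),['black','white'])
im,d,c=snap('top','t3.png');P=cloud(d,c); rep(P,masks(im,P),['black','white'])
E
```

```text
t: 22.9
eef_pos: [0.5856, -0.0867, 0.1036]
tool_rot: [0.001, 0.732, 0.681, 0.001]
wrist_force: [-0.6, -0.7, 5.7]
grip_width: 0.313
finger_force: 35.0
t: 23.52
eef_pos: [0.5846, -0.0862, 0.2473]
tool_rot: [-0.001, 0.732, 0.681, -0.0]
wrist_force: [0.6, -0.2, 0.4]
grip_width: 0.5
finger_force: 0.0
t: 24.15
eef_pos: [0.4085, 0.1651, 0.2461]
tool_rot: [-0.0, 0.733, 0.681, 0.0]
wrist_force: [0.2, -0.0, -0.6]
grip_width: 0.499
finger_force: 0.0
t: 24.52
eef_pos: [0.4099, 0.2032, 0.2461]
tool_rot: [0.0, 0.732, 0.681, -0.001]
wrist_force: [-0.3, -0.3, -0.4]
grip_width: 0.501
finger_force: 0.0
tcp [0.4101 0.2029 0.2462] yaw -4.2 t 24.575
black 257 172 355 [0.4164 0.217  0.1261] [0.4155 0.217 ] [0.027 0.02 ] 56.4
black 183 255 45 [0.3199 0.122  0.1224] [0.3189 0.1191] [0.0148 0.0028] 56.9
white 255 174 878 [0.4166 0.2067 0.0904] [0.4132 0.2074] [0.0456 0.0649] 87.8
black 302 104 361 [ 0.7896 -0.1124  0.11  ] [ 0.7903 -0.1127] [0.0562 0.0571] 38.3
black 297 179 86 [ 0.579  -0.0924  0.1313] [ 0.5793 -0.0925] [0.0227 0.025 ] 62.8
black 323 180 88 [ 0.5742 -0.1565  0.1314] [ 0.5759 -0.158 ] [0.0232 0.0241] 54.7
black 176 245 60 [0.4109 0.2141 0.1251] [0.412  0.2133] [0.0265 0.0151] 16.6
black 216 280 105 [0.3274 0.113  0.1258] [0.3275 0.1124] [0.0268 0.0243] 89.1
white 203 151 52 [0.6703 0.1585 0.0766] [0.6655 0.1567] [0.0168 0.0371] 86.3
white 219 156 132 [0.6536 0.1121 0.0771] [0.6561 0.1149] [0.0334 0.0482] 83.9
white 309 182 703 [ 0.574  -0.1274  0.0958] [ 0.5789 -0.1276] [0.1322 0.0643] 87.5
white 396 215 46 [ 0.4908 -0.3503  0.0947] [ 0.4887 -0.3503] [0.0121 0.0403] 30.7
white 182 246 234 [0.4127 0.2036 0.0903] [0.4129 0.2054] [0.0632 0.0357] 11.8
```

View pics/t3.png

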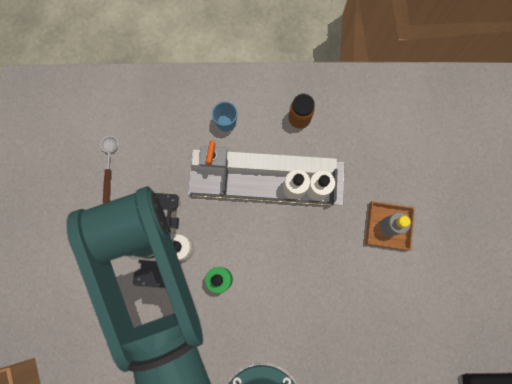

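Two cans stand in the bay at (297,182) and (322,183), touching. Can C is under the gripper.

```bash
python3 -m creep '[[[0,0.01,0.055,-0.15,0],[0,0,0,-0.18,0],[0,0,0,-0.17,0],[0,0,0,-0.1,0],[-1,0,0,0,0]]]' 35
python3 -m creep '[[[-1,0,0,0,0],[-1,0,0,0,0],[-1,0,0,0.1,0],[-1,0,0,0.2,0],[-1,0,0,0.25,0]]]'
python3 -m creep '[[[-1,0,0,0,0],[-1,0,0,0,0]]]'
```

```text
t: 25.25
eef_pos: [0.4111, 0.2157, 0.0942]
tool_rot: [-0.001, 0.733, 0.68, -0.003]
wrist_force: [-0.8, 0.4, 0.2]
grip_width: 0.428
finger_force: 0.0
t: 25.88
eef_pos: [0.4115, 0.2171, 0.2343]
tool_rot: [-0.001, 0.732, 0.681, -0.001]
wrist_force: [2.3, 0.0, -3.8]
grip_width: 0.312
finger_force: 35.0
t: 26.12
eef_pos: [0.4119, 0.2172, 0.2332]
tool_rot: [-0.0, 0.732, 0.681, -0.001]
wrist_force: [0.4, 0.1, -4.2]
grip_width: 0.314
finger_force: 35.0
```

```bash
python3 -m creep '[[[-1,0.142,-0.184,0,0],[-1,0.142,-0.184,0,0],[-1,0.142,-0.184,0,0],[-1,0.142,-0.184,0,0],[-1,0.142,-0.184,0,0]]]'
python3 -m creep '[[[-1,0,0,0,0],[-1,0,0,-0.12,0],[-1,0,0,-0.12,0],[-1,0,0,-0.1,0],[-1,0,0,0,0]]]'
python3 -m creep '[[[-1,0,0,0,0]]]'
```

```text
t: 26.75
eef_pos: [0.5894, -0.014, 0.2302]
tool_rot: [-0.002, 0.732, 0.681, -0.002]
wrist_force: [-0.0, 0.5, -2.7]
grip_width: 0.313
finger_force: 35.0
t: 27.38
eef_pos: [0.5862, -0.0113, 0.1438]
tool_rot: [-0.004, 0.732, 0.681, -0.003]
wrist_force: [-0.1, -0.1, -4.1]
grip_width: 0.307
finger_force: 35.0
t: 27.5
eef_pos: [0.5896, -0.012, 0.149]
tool_rot: [-0.0, 0.732, 0.681, -0.0]
wrist_force: [-0.1, -0.7, -2.5]
grip_width: 0.311
finger_force: 35.0
```

```bash
python3 -m creep '[[[-1,0,0,-0.06,0],[-1,0,0,-0.06,0],[-1,0,0,-0.04,0],[-1,0,0,-0.015,0],[-1,0,0,-0.006,0]]]'
python3 -m creep '[[[-1,0,0,-0.006,0],[-1,0,0,0,0]]]'
```

```text
t: 28.12
eef_pos: [0.5897, -0.0125, 0.1041]
tool_rot: [-0.0, 0.732, 0.681, -0.0]
wrist_force: [-1.5, 1.3, 1.1]
grip_width: 0.316
finger_force: 35.0
t: 28.38
eef_pos: [0.59, -0.0123, 0.1041]
tool_rot: [0.0, 0.732, 0.681, 0.0]
wrist_force: [-3.7, 2.2, 5.6]
grip_width: 0.311
finger_force: 35.0
```

```bash
python3 -m creep '[[[0,0,0,0,0],[0,0,0,0,0],[0,0,0,0.1,0],[0,0,0,0.25,0],[0,0,0,0.23,1]]]'
python3 -m creep '[[[0,0.028,0.04,0,1],[0,0.028,0.05,0,1],[0,0.028,0.06,0,1],[0,0.028,0.06,0,1],[0,0.028,0.06,0,1]]]'
python3 -m creep '[[[0,0.028,0.06,0,1],[0,0.028,0.06,0,1],[0,0.028,0.06,0,1],[0,0.028,0.06,0,1],[0,0.028,0.05,0,1]]]'
python3 -m creep '[[[0,0,0,0,1],[0,0,0,0,1],[0,0,0,0,1],[0,0,0,0,0.3],[0,0,0,0,0]]]'
cat > bay.py <<'E'
from m import *
ob=np.array([.5879,-.0346]);th=np.radians(-4);ex=np.array([np.cos(th),np.sin(th)]);ey=np.array([-ex[1],ex[0]])
def bay(P): return (P[...,:2]-ob)@ex,(P[...,:2]-ob)@ey
def bayrep(im,P):
    for k in('black','orange'):
        for b in blobs(P,masks(im,P)[k],30):
            p=P[b[5]]; top=np.nanpercentile(p[:,2],80); p=p[p[:,2]>top-.006]
            r=cv2.minAreaRect(p[:,:2].astype(np.float32)); c=np.array(r[0])
            print(k,b[0],b[1],'z',top.round(4),'world',c.round(4),'bay',((c-ob)@ex).round(4),((c-ob)@ey).round(4),np.round(r[1],3),round(r[2],1))
E
python3 - <<'E'
from bay import *
im,d,c,P=show('w11.png'); bayrep(im,P)
E
```

```text
t: 29.0
eef_pos: [0.5902, -0.0128, 0.2486]
tool_rot: [0.0, 0.695, 0.719, 0.0]
wrist_force: [0.2, -0.8, -0.1]
grip_width: 0.496
finger_force: 0.0
t: 29.62
eef_pos: [0.6256, 0.0552, 0.247]
tool_rot: [0.001, 0.485, 0.875, 0.0]
wrist_force: [-0.1, -0.5, 0.8]
grip_width: 0.498
finger_force: 0.0
t: 30.25
eef_pos: [0.6607, 0.1279, 0.2469]
tool_rot: [0.0, 0.242, 0.97, 0.0]
wrist_force: [-0.2, -0.3, 0.3]
grip_width: 0.499
finger_force: 0.0
t: 30.88
eef_pos: [0.6601, 0.1273, 0.2471]
tool_rot: [0.0, 0.074, 0.997, 0.0]
wrist_force: [0.1, -0.1, 0.2]
grip_width: 0.501
finger_force: 0.0
tcp [0.66   0.1273 0.2471] yaw 81.5 t 30.925
black 112 137 z 0.1328 world [ 0.587  -0.0121] bay -0.0025 0.0224 [0.017 0.027] 40.0
black 37 142 z 0.1326 world [ 0.5783 -0.0969] bay -0.0052 -0.0628 [0.018 0.028] 30.3
black 4 152 z 0.1202 world [ 0.583  -0.1499] bay 0.0032 -0.1153 [0.007 0.024] 71.7
black 82 290 z 0.1111 world [ 0.7768 -0.1236] bay 0.1947 -0.0756 [0.021 0.048] 39.5
orange 258 190 z 0.1207 world [0.669  0.1315] bay 0.0693 0.1713 [0.012 0.039] 81.6
```

View pics/w11.png

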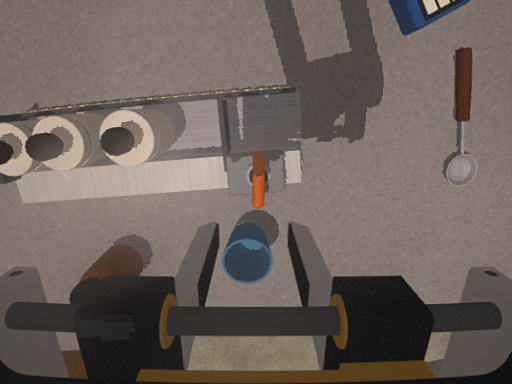

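All three cans stand in the channel, at columns about 5, 45 and 120. The bar, at (258,180), lines up with the fingers.

```bash
python3 -m creep '[[[0,0.004,0.02,-0.15,0],[0,0,0,-0.17,0],[0,0,0,-0.17,0],[0,0,0,-0.115,0],[-1,0,0,0,0]]]' 40
python3 -m creep '[[[-1,0,0,0,0],[-1,0,0,0,0],[-1,0,0,0,0],[-1,-0.004,-0.06,0,0],[-1,-0.006,-0.08,0,0]]]'
```

```text
t: 31.55
eef_pos: [0.6588, 0.1322, 0.0923]
tool_rot: [-0.003, 0.073, 0.997, -0.001]
wrist_force: [-0.4, 0.1, -0.3]
grip_width: 0.432
finger_force: 0.0
t: 32.17
eef_pos: [0.6596, 0.097, 0.0983]
tool_rot: [0.002, 0.073, 0.997, 0.001]
wrist_force: [0.9, 1.3, 5.7]
grip_width: 0.145
finger_force: 40.0
```

```bash
python3 -m creep '[[[-1,-0.003,-0.04,0,0],[-1,-0.003,-0.04,0,0],[-1,-0.003,-0.04,0,0],[-1,-0.003,-0.04,0,0],[-1,0,-0.02,0,0]]]'
python3 -m creep '[[[-1,0,-0.01,0,0],[-1,0,-0.01,0,0],[-1,0,-0.01,0,0],[-1,0,0,0,0]]]'
```

```text
t: 32.8
eef_pos: [0.6564, 0.0516, 0.0983]
tool_rot: [0.002, 0.073, 0.997, 0.001]
wrist_force: [0.5, 3.0, 6.0]
grip_width: 0.146
finger_force: 40.0
t: 33.3
eef_pos: [0.6559, 0.0443, 0.0982]
tool_rot: [0.001, 0.073, 0.997, 0.001]
wrist_force: [-0.9, 2.4, 6.5]
grip_width: 0.147
finger_force: 40.0
```

```bash
python3 -m creep '[[[-1,0,-0.008,0,0],[-1,0,-0.008,0,0],[-1,0,-0.008,0,0],[-1,0,0,0,0]]]'
python3 -m creep '[[[-1,0,-0.008,0,0],[-1,0,-0.008,0,0],[-1,0,-0.008,0,0],[-1,0,0,0,0]]]'
```

```text
t: 33.8
eef_pos: [0.6556, 0.0403, 0.0982]
tool_rot: [0.001, 0.073, 0.997, 0.002]
wrist_force: [-0.9, 5.4, 6.7]
grip_width: 0.148
finger_force: 40.0
t: 34.3
eef_pos: [0.6556, 0.04, 0.0982]
tool_rot: [0.001, 0.071, 0.997, 0.007]
wrist_force: [-0.9, 16.7, 6.1]
grip_width: 0.144
finger_force: 40.0
```

```bash
python3 -m creep '[[[-1,0,0.012,0,0],[-1,0,0,0,0],[-1,0,0,0,0]]]'
python3 - <<'E'
from bay import *
im,d,c,P=show('w12.png'); bayrep(im,P)
im,d,c=snap('top','t4.png');P=cloud(d,c); bayrep(im,P)
s=cv2.resize(im[110:250,180:430],None,fx=3,fy=3,interpolation=cv2.INTER_CUBIC); cv2.imwrite('pics/t4c.png',s[:,:,::-1])
E
```

```text
t: 34.67
eef_pos: [0.6556, 0.0401, 0.0983]
tool_rot: [0.001, 0.072, 0.997, 0.004]
wrist_force: [-0.6, 10.4, 6.7]
grip_width: 0.148
finger_force: 40.0
tcp [0.6556 0.0401 0.0982] yaw 81.7 t 34.725
black 109 142 z 0.1324 world [ 0.5816 -0.0255] bay -0.0069 0.0086 [0.011 0.013] 81.5
black 12 160 z 0.1314 world [ 0.5847 -0.0867] bay 0.0005 -0.0522 [0.012 0.028] 75.5
black 240 248 z 0.1434 world [0.6512 0.0324] bay 0.0585 0.0713 [0.001 0.009] 84.5
black 266 251 z 0.1442 world [0.6534 0.0467] bay 0.0597 0.0857 [0.002 0.01 ] 81.4
orange 253 239 z 0.1206 world [0.6523 0.0401] bay 0.059 0.079 [0.012 0.059] 81.7
black 302 104 z 0.1115 world [ 0.7913 -0.1127] bay 0.2083 -0.0637 [0.055 0.056] 83.0
black 274 176 z 0.1335 world [ 0.5864 -0.0342] bay -0.0016 0.0003 [0.01  0.023] 88.9
black 297 179 z 0.1331 world [ 0.5799 -0.0928] bay -0.0039 -0.0587 [0.023 0.026] 62.9
black 323 180 z 0.1322 world [ 0.5759 -0.1579] bay -0.0033 -0.1238 [0.022 0.025] 43.9
orange 244 159 z 0.1212 world [0.635  0.0453] bay 0.0414 0.083 [0.01  0.029] 89.1
```

View pics/t4c.png

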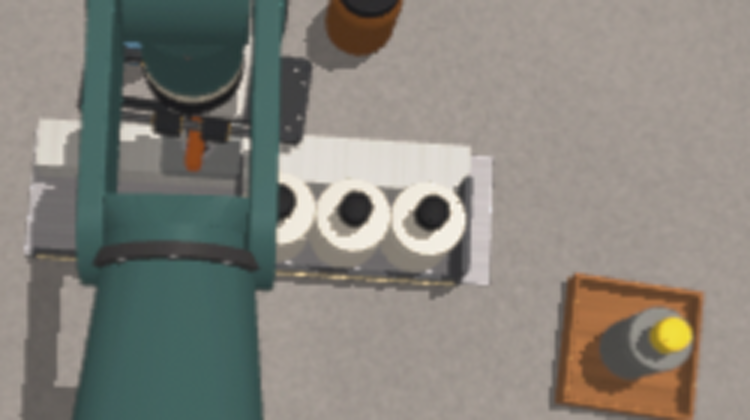

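The three cans form one close row against the end wall; the knob at bay y≈0.079 gives a free length of about 198 mm. Tightening.

```bash
python3 -m creep '[[[-1,0,0.006,0,-0.5],[-1,0,0,0,-1],[-1,0,0,0,-1],[-1,0,0,0,-1],[-1,0,0,0,-1]]]' 50
python3 -m creep '[[[-1,0,0,0,-1],[-1,0,0,0,-1],[-1,0,0,0,-1],[-1,0,0,0,-1],[-1,0,0,0,-1]]]'
python3 -m creep '[[[-1,0,0,0,-1],[-1,0,0,0,-1],[-1,0,0,0,-0.7],[-1,0,0,0,0],[-1,0,0,0,0]]]'
python3 -c "
from m import *
show('w13.png');o=get_obs();print(o['moment'],o['wrist_force'])"
```

```text
t: 35.4
eef_pos: [0.6551, 0.0388, 0.0982]
tool_rot: [-0.0, 0.305, 0.952, 0.002]
wrist_force: [-2.9, 5.2, 7.1]
grip_width: 0.147
finger_force: 50.0
t: 36.02
eef_pos: [0.6538, 0.0378, 0.0983]
tool_rot: [-0.001, 0.541, 0.841, 0.0]
wrist_force: [-6.7, 4.4, 9.7]
grip_width: 0.143
finger_force: 50.0
t: 36.65
eef_pos: [0.653, 0.0375, 0.0983]
tool_rot: [-0.002, 0.653, 0.757, -0.001]
wrist_force: [-7.3, 3.9, 10.6]
grip_width: 0.145
finger_force: 50.0
tcp [0.653  0.0375 0.0983] yaw 8.4 t 36.7
[ 0.44901826  1.4400195  -0.01322817] [-7.90620846  4.14003878  9.97215158]
```

```bash
python3 -m creep '[[[-1,0,0,0,-0.7],[-1,0,0,0,0],[-1,0,0,0,0],[0,0,0,0,0],[0,0,0,0,0]]]'
python3 -m creep '[[[0,0,0,0.15,0],[0,0,0,0.25,0],[0,0,0,0.25,0],[0,0,0,0,0]]]'
python3 - <<'E'
from bay import *
im,d,c,P=show('w14.png'); bayrep(im,P)
E
```

```text
t: 37.33
eef_pos: [0.655, 0.0363, 0.0954]
tool_rot: [0.0, 0.681, 0.732, -0.0]
wrist_force: [1.1, -0.4, -0.5]
grip_width: 0.325
finger_force: 0.0
t: 37.83
eef_pos: [0.6579, 0.0366, 0.2664]
tool_rot: [0.005, 0.681, 0.732, 0.004]
wrist_force: [0.4, -0.8, -0.1]
grip_width: 0.5
finger_force: 0.0
tcp [0.6568 0.0367 0.2621] yaw 4.2 t 37.875
black 189 237 z 0.1333 world [ 0.5892 -0.0352] bay 0.0014 -0.0006 [0.015 0.007] 66.6
black 341 272 z 0.1106 world [ 0.7933 -0.0893] bay 0.2087 -0.0403 [0.034 0.008] 5.7
orange 247 180 z 0.1208 world [0.6539 0.0363] bay 0.0609 0.0753 [0.011 0.049] 3.6
```

View pics/w14.png

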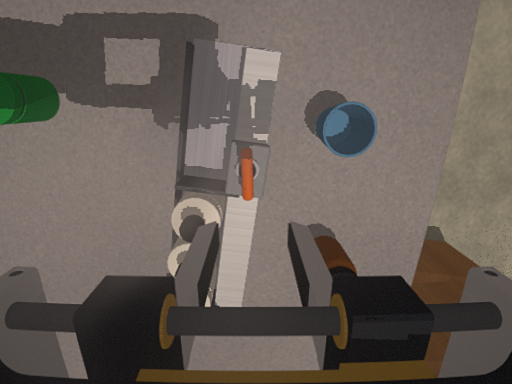

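The bar at (247,175) is now along the bay (joint ≈1.4), and the plate touches the row. Next, the lever.

```bash
python3 -m creep '[[[-1,-0.17,0.166,0,0.9],[-1,-0.17,0.166,0,0.9],[-1,-0.17,0.166,0,0.9],[-1,-0.17,0.166,0,0],[-1,-0.17,0.166,0,0]]]'
python3 -m creep '[[[-1,-0.17,0.166,0,0],[-1,0,0,0,0],[-1,0,0,0,0]]]'
python3 - <<'E'
from m import *
im,d,c,P=show('w15.png'); rep(P,masks(im,P),['red','orange','blue'])
E
```

```text
t: 38.5
eef_pos: [0.4407, 0.2453, 0.2555]
tool_rot: [-0.001, 0.571, 0.821, -0.002]
wrist_force: [0.6, 1.1, 0.5]
grip_width: 0.017
finger_force: 0.0
t: 38.88
eef_pos: [0.4003, 0.2857, 0.2566]
tool_rot: [-0.0, 0.571, 0.821, -0.001]
wrist_force: [0.9, -0.5, 0.2]
grip_width: 0.004
finger_force: 0.0
tcp [0.4008 0.2854 0.2569] yaw 20.3 t 38.925
red 257 152 85 [0.3945 0.3152 0.0972] [0.3947 0.3151] [0.0107 0.0109] 20.4
orange 356 375 102 [0.6482 0.0597 0.1197] [0.6501 0.0586] [0.0126 0.0249] 5.7
blue 314 123 1547 [0.4536 0.3611 0.0424] [0.4583 0.3756] [0.0847 0.0774] 20.4
```

View pics/w15.png

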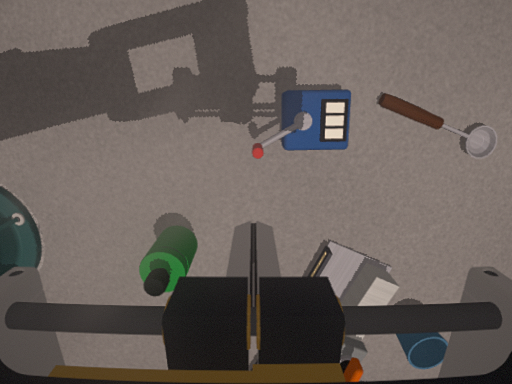

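The peg is at (257,152), straight ahead of the closed fingers, and the green can is clear of the path.

```bash
python3 -m creep '[[[-1,0,0,-0.2,0],[-1,0,0,-0.22,0],[-1,0,0,-0.22,0],[-1,0,0,-0.12,0],[-1,0,0,0,0]]]'
python3 -m creep '[[[-1,-0.018,0.045,0,0],[-1,-0.018,0.045,0,0],[-1,-0.018,0.045,0,0],[-1,-0.018,0.045,0,0],[-1,-0.018,0.045,0,0]]]'
```

```text
t: 39.55
eef_pos: [0.3991, 0.2838, 0.0648]
tool_rot: [-0.002, 0.572, 0.82, -0.004]
wrist_force: [-0.6, 1.3, 0.4]
grip_width: 0.006
finger_force: 0.0
t: 40.17
eef_pos: [0.3783, 0.344, 0.0692]
tool_rot: [0.001, 0.57, 0.821, 0.001]
wrist_force: [2.4, -1.3, 0.6]
grip_width: 0.005
finger_force: 1.2
```

```bash
python3 -m creep '[[[-1,-0.014,0.035,0,0],[-1,-0.014,0.035,0,0],[-1,-0.004,0.015,0,0],[-1,0,0.01,0,0],[-1,0,0,0,0]]]'
```

```text
t: 40.8
eef_pos: [0.3717, 0.3626, 0.0689]
tool_rot: [0.004, 0.571, 0.821, -0.003]
wrist_force: [4.5, -13.1, 4.5]
grip_width: 0.003
finger_force: 6.7
```

```bash
python3 - <<'E'
from m import *
im,d,c,P=show('w16.png'); rep(P,masks(im,P),['red'])
im,d,c=snap('side','s2.png');P=cloud(d,c)
m=masks(im,P)['red']
for b in blobs(P,m,5): print(b[:4])
E
python3 -m creep '[[[-1,0.014,-0.05,0,0],[-1,0.02,-0.06,0,0],[-1,0.02,-0.06,0,0],[-1,0.02,-0.06,0,0],[-1,0.02,-0.06,0,0]]]'
python3 -m creep '[[[-1,0.02,-0.06,0,0],[-1,0,-0.05,0.1,0],[-1,0,0,0.2,0],[-1,0,0,0.2,0],[-1,0,0,0.2,0]]]'
python3 -m creep '[[[-1,-0.1,-0.2,0.05,0],[-1,-0.05,-0.05,0,0],[-1,0,0,0,0]]]'
python3 - <<'E'
from bay import *
for n in('top','side'):
    im,d,c=snap(n,n+'9.png');P=cloud(d,c); bayrep(im,P)
    for b in blobs(P,masks(im,P)['red'],5): print('red',b[:4])
print(get_obs()['eef_pos'])
E
```

```text
tcp [0.3717 0.3626 0.0689] yaw 20.3 t 40.85
red 259 217 786 [0.3685 0.3824 0.0944] [0.3698 0.3792] [0.0131 0.0127] 69.6
(324, 318, np.int64(75), array([0.3697, 0.3838, 0.0879]))
t: 41.52
eef_pos: [0.3937, 0.2932, 0.0686]
tool_rot: [-0.0, 0.571, 0.821, 0.0]
wrist_force: [0.3, 0.8, 0.3]
grip_width: 0.005
finger_force: 0.0
t: 42.15
eef_pos: [0.3983, 0.2659, 0.2451]
tool_rot: [-0.0, 0.571, 0.821, 0.0]
wrist_force: [0.4, 0.2, 0.3]
grip_width: 0.005
finger_force: 0.0
t: 42.52
eef_pos: [0.3607, 0.2033, 0.2567]
tool_rot: [0.0, 0.571, 0.821, 0.001]
wrist_force: [0.1, 0.4, -0.1]
grip_width: 0.007
finger_force: 0.0
black 302 104 z 0.1116 world [ 0.7914 -0.1128] bay 0.2084 -0.0638 [0.054 0.056] 88.5
black 272 177 z 0.1327 world [ 0.5865 -0.0279] bay -0.0019 0.0066 [0.024 0.023] 0.0
black 297 179 z 0.1333 world [ 0.58   -0.0929] bay -0.0038 -0.0588 [0.023 0.025] 62.2
black 323 180 z 0.1326 world [ 0.5759 -0.1577] bay -0.0034 -0.1236 [0.024 0.023] 89.4
black 216 280 z 0.1269 world [0.3275 0.1123] bay -0.27 0.1283 [0.024 0.027] 0.5
orange 245 154 z 0.1215 world [0.6501 0.0418] bay 0.0567 0.0806 [0.013 0.056] 5.8
black 267 137 z 0.1322 world [ 0.5794 -0.1565] bay 0.0 -0.1222 [0.022 0.019] 40.7
black 193 140 z 0.1121 world [ 0.791  -0.1098] bay 0.2079 -0.0608 [0.053 0.054] 41.3
black 262 149 z 0.1328 world [ 0.5795 -0.0906] bay -0.0045 -0.0564 [0.025 0.02 ] 32.0
black 255 163 z 0.132 world [ 0.5864 -0.0235] bay -0.0022 0.0109 [0.019 0.02 ] 11.5
black 350 214 z 0.1263 world [0.329  0.1142] bay -0.2687 0.1304 [0.023 0.024] 4.7
orange 226 178 z 0.1205 world [0.6497 0.046 ] bay 0.0561 0.0847 [0.01  0.056] 5.3
orange 315 286 z 0.0975 world [0.3945 0.3172] bay -0.2174 0.3375 [0.008 0.011] 7.3
red (314, 289, np.int64(69), array([0.394 , 0.3209, 0.0856]))
[0.36109788 0.20400818 0.25576303]
```

View pics/top9.png

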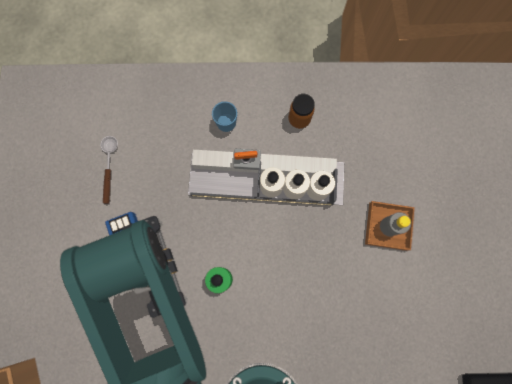

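View pics/side9.png

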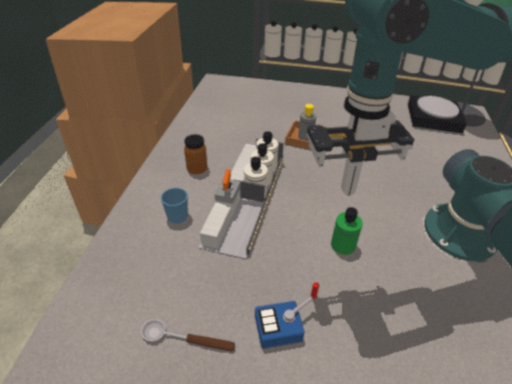

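Everything is in place: the row at (272–323,180), the clamp bar along the bay at (245,155), the dummy in the tray, and the peg back at rest at (315,288) in the side view. Handing in.

```bash
python3 -c "
from bench import *
print(close_job())"
```

```text
the job is handed in; nothing more can be done
None
```

I handed the job in after about 43 s of robot time; the hand-in returned no verdict. By my last camera checks, the three white canisters stand in one close row with the clamp tight, the placeholder is upright in the tray, the lever went to its stop and sprang back, and the cup, jar and scoop were not touched.

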